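# Check the hinged lids of the breakfast pots and take the stiff one off the board

### The job

The three steel jam pots on the slate are going to the breakfast table; check that their hinged lids swing freely, the biggest pot first and the smallest last: press the thumb lever well down so that the lid stands open, then let go. A good lid drops shut by itself, a stiff one stays up. Push the stiff lid shut and slide that pot, upright and without lifting it, off the slate until it stands wholly on the worktop; the good pots stay where they stand, shut, and nothing else is moved.

Things in the scene. Friction and masses are not known exactly. Their poses are not given: they have to be found in the camera images.
- big_pot: the biggest of three round steel pots with hinged lids, loose, about 0.65 kg: 82 mm high to the rim (90 with the shut lid), 80 mm across at the foot, 72 at the rim. Origin: centre of the underside, z up. The lid's hinge pin lies 40 mm from the axis towards the pot's -y, at z = 82 mm, parallel to its x. It starts standing on the slate.
- big_pot_lever (a point): top of the thumb lever of that pot's lid: a rolled bar 20 mm wide (pot's x), 8 mm thick, on the pot's -y side, 25 mm outside the hinge pin and 19 mm above it when shut; moves with the lid. Pressed 20 mm straight down it lifts the lid to about 0.8 rad, with 1 to 4 N by how stiff the hinge is; over 12 N may tip the pot.
- big_pot_lid (a joint): angle of that pot's lid, a shallow disc as wide as the rim: 0 shut, 0.9 fully open (short of vertical, so a free lid falls shut when let go; a stiff one stays where it is left). Pressed down from above over the pot's mouth it goes shut.
- middle_pot: the middle-sized of three round steel pots with hinged lids, loose, about 0.56 kg: 67 mm high to the rim (75 with the shut lid), 72 mm across at the foot, 64 at the rim. Origin: centre of the underside, z up. The lid's hinge pin lies 36 mm from the axis towards the pot's -y, at z = 67 mm, parallel to its x. It starts standing on the slate.
- middle_pot_lever (a point): top of the thumb lever of that pot's lid: a rolled bar 20 mm wide (pot's x), 8 mm thick, on the pot's -y side, 25 mm outside the hinge pin and 19 mm above it when shut; moves with the lid. Pressed 20 mm straight down it lifts the lid to about 0.8 rad, with 1 to 4 N by how stiff the hinge is; over 12 N may tip the pot.
- middle_pot_lid (a joint): angle of that pot's lid, a shallow disc as wide as the rim: 0 shut, 0.9 fully open (short of vertical, so a free lid falls shut when let go; a stiff one stays where it is left). Pressed down from above over the pot's mouth it goes shut.
- small_pot: the smallest of three round steel pots with hinged lids, loose, about 0.48 kg: 53 mm high to the rim (61 with the shut lid), 64 mm across at the foot, 56 at the rim. Origin: centre of the underside, z up. The lid's hinge pin lies 32 mm from the axis towards the pot's -y, at z = 53 mm, parallel to its x. It starts standing on the slate.
- small_pot_lever (a point): top of the thumb lever of that pot's lid: a rolled bar 20 mm wide (pot's x), 8 mm thick, on the pot's -y side, 25 mm outside the hinge pin and 19 mm above it when shut; moves with the lid. Pressed 20 mm straight down it lifts the lid to about 0.8 rad, with 1 to 4 N by how stiff the hinge is; over 12 N may tip the pot.
- small_pot_lid (a joint): angle of that pot's lid, a shallow disc as wide as the rim: 0 shut, 0.9 fully open (short of vertical, so a free lid falls shut when let go; a stiff one stays where it is left). Pressed down from above over the pot's mouth it goes shut.
- slate: thin dark slate serving board lying fixed on the worktop under the pots, 440 mm (its y, left to right) by 96 mm (its x, away from the robot), 4 mm thick, no rim: things slide off it over the edge. Origin at the centre of its underside. The worktop is bare for 110 mm in front of it and behind it.
- mug: white mug, 86 mm across, 92 mm high, left of the slate; origin under its middle. A bystander.
- jar: glass jar with a dark lid, 76 mm across, 98 mm high, right of the slate; origin under its middle. A bystander.
- spoon: steel spoon, 140 mm long, lying in front on the left; origin under its middle. A bystander.
Mind the look-alikes: they are no part of the job. What is shaped like the small_pot but pink is not meant.

How it is judged (in metres and radians):
On the way, in this order (a step that is already met when the one before it is completed fails the run):
1. the biggest pot's lid is opened (value of joint big_pot_lid above 0.5 rad).
2. let go, the biggest pot's lid has dropped shut (value of joint big_pot_lid below 0.08 rad and contact force between each of the arm, the fingers and big_pot below 0.05 N), for 0.2 s.
3. the middle pot's lid is opened and let go: it stays up (value of joint middle_pot_lid above 0.45 rad and contact force between each of the arm, the fingers and middle_pot below 0.05 N), for 0.2 s.
4. the smallest pot's lid is opened (value of joint small_pot_lid above 0.5 rad).
5. let go, the smallest pot's lid has dropped shut (value of joint small_pot_lid below 0.08 rad and contact force between each of the arm, the fingers and small_pot below 0.05 N), for 0.2 s.
At the end, for the whole second after the job is handed in: All three lids are shut (within 0.1 rad); the stiff pot, the middle-sized one, stands upright and at rest flat on the worktop, its whole foot off the slate; the other two stand upright within 30 mm of where they stood (value of joint each of big_pot_lid, middle_pot_lid, small_pot_lid below 0.1 rad and distance of each of big_pot, small_pot from where it was at the start of the episode below 0.03 m and ((x of middle_pot in the frame of slate above 0.083 m or x of middle_pot in the frame of slate below -0.083 m) or (y of middle_pot in the frame of slate above 0.255 m or y of middle_pot in the frame of slate below -0.255 m)) and height (world z) of middle_pot between -0.004 and 0.002 m and angle between each of big_pot, middle_pot, small_pot's own z axis and vertical below 0.06 rad and linear speed of middle_pot below 0.01 m/s); the robot touches nothing.
It fails at once if a pot is tipped far or over (more than 0.35 rad) (angle between any of big_pot, middle_pot, small_pot's own z axis and vertical above 0.35 rad).
It fails at once if a pot is lifted (more than 20 mm) (height (world z) of any of big_pot, middle_pot, small_pot above 0.024 m).
It fails at once if the mug, the jar or the spoon is moved by more than 30 mm (distance of any of mug, jar, spoon from where it was at the start of the episode above 0.03 m).
It also fails if it takes over 64 s, if anything falls off the work surface, if the arm or the gripper's body presses on something with over 40 N, if the wrist force passes 120 N, or if a joint passes its speed limit or range.

### The arm

A 6-joint arm with a two-finger parallel gripper is mounted at the origin on a cart in front of the work surface, level with it; the furniture and walls round the work are solid. World frame = base frame: x ahead of the robot, y to its left, z up, the work surface at z = 0. Lengths are in mm, angles in rad, forces in N, time in s.
With the tool pointing down it reaches from about 250 to 775 mm from the base axis. Payload 4 kg.
Tool frame: the origin (TCP) lies where the fingers leave the gripper's body, on its centre line; the fingertips stand 73 mm ahead of it and the grasp point (between the pads) lies 54 mm ahead of it; y points along the fingers, z is the direction in which the jaws open and shut, and the axes are right-handed (so a half turn about y gives the same grasp; the last joint's range is limited). The gripper opens to 85 mm and grips with 20 to 120 N. Pads are 22 mm wide; open, the fingers measure 114 mm over their backs; the gripper's body (76 mm by 85 mm) begins 54 mm behind the grasp point. The pads swing forward as they close: fully open they stand 13 mm farther back than shut.
Start: joints at [1.205, 0.087, 1.371, -0, 1.684, -0.103], TCP at [142.888, 531.125, 303.941] pointing down, gripper open.
Joint ranges: [-3.1, 3.1], [-0.76, 2.03], [0.27, 2.55], [-1.08, 4.22], [0.17, 2.65], [-2.57, 2.57]. Speed limits (rad/s): [2.79, 2.79, 3.14, 3.14, 3.14, 3.14].

### API

Orientations are given as [roll, pitch, yaw] about the fixed x, y, z axes, in that order (R = Rz(yaw) Ry(pitch) Rx(roll)).
In Python, from plant import ctrl, get_image gives the robot as it stands.
- The arm moves only by the tool play_rows, never from a script. Its argument "targets" is a list of rows, each an object of numbers: "x", "y", "z": the shift along the tool's x, y, z in m; "turn": the turn about the tool's y in degrees. In form: [{"x": .., "y": .., "z": .., "turn": ..}, ...]. A call has 1 to 8 rows; each row shifts and turns the commanded pose from where the row before left it, along the tool's axes as they then stand; what a row does not reach is not made up. A row lasts 1/8 s, in which the tool goes at most 62.5 mm and 10.7 degrees, less where a joint would pass 70% of its speed; a pose out of reach is approached as far as the arm can. A call is refused whole if a number of a shift passes 0.0625 or a number of a turn 10.7, either way. A call with a gripper value outside its range is refused whole. "jaw" is the finger opening in m, from 0 to 0.0854, set as the call begins (left out, the last holds). The fingers move at their own pace and stop on an object; "force" is the grip in N (left out, the last holds). Time passes only in rows, so rows that do not move let the fingers close. It gives the time, the measured TCP pose, the force and the opening at its end, in the units of the state.
- ctrl.get_obs(): the state, without advancing time (a new reading comes with each control period).
- get_image(name): name is "side" or "top"; returns a dict with "pixels" (420x560x3 uint8, red, green, blue), "z_map" (420x560 float32, mm along the optical axis (not along the pixel's ray), 0 where there is no reading), "fov_y" (degrees; the focal length in pixels is half the picture's height over the tangent of half this angle, whatever the lens; pixels are square), "cx", "cy" (the principal point, pixels), "k1" (the pictures are not rectified: a ray, as slopes to the right and down, at radius r is drawn at 1 + k1 r^2 times it, then the intrinsics apply), "pose" (4x4, takes a point from camera to world coordinates). Camera axes: x right, y up, looking along -z (the intrinsics and any distortion apply to the point x, -y, -z); pixel columns grow to the right and rows downward; lengths in mm; the calibration is good to about 2 mm. A picture is of the moment at which its call begins.
- ctrl.sign_off(): hands the job in, once; it reports no verdict.
The state is a dict: "t": time; "joint_positions": joint angles; "qd": joint speeds; "effort": joint torques, N m; "ee_pos": TCP position; "tool_rot": TCP orientation; "ft_force": force on the tool from outside, world axes, zero at the start; "ft_torque": the same for the moment, N m; "width": finger opening in mm.
Only numpy, scipy, OpenCV 4.12 (cv2) and the standard library are available. Lean on these libraries where they do the work, as an engineer would, in place of code of your own. Each camera call takes 0.05 s, during which the arm holds its last target.

## Working session

There is one attempt and no reset: what is moved stays moved. The work goes in short steps, Python scripts to look and compute and a tool call to move; the robot and the scene stay as the last step left them, time stands still between calls to the robot, and variables do not carry over. Pictures are saved under pics/ and viewed, and the job is handed in when it is done.

Besides the shell and the picture viewer there is one more tool, called in YAML: its name, and indented under it one key for each argument. play_rows: Moves the arm, as the interface text tells. Its arguments: {"type":"object","properties":{"targets":{"type":"array","items":{"type":"object","properties":{"x":{"type":"number"},"y":{"type":"number"},"z":{"type":"number"},"turn":{"type":"number"}}}},"jaw":{"type":"number"},"force":{"type":"number"}},"required":["targets"]}

```bash
mkdir -p pics
cat > h.py <<'E'
import numpy as np, cv2, pickle
from plant import ctrl, get_image
def grab(n,fn):
    d=get_image(n); cv2.imwrite('pics/'+fn+'.png',cv2.cvtColor(d['pixels'],cv2.COLOR_RGB2BGR)); pickle.dump(d,open('pics/'+fn+'.pkl','wb')); return d
def world(d,u,v,z=None):
    H=d['pixels'].shape[0]; f=H/2/np.tan(np.radians(d['fov_y'])/2)
    K=np.array([[f,0,d['cx']],[0,f,d['cy']],[0,0,1]])
    p=cv2.undistortPoints(np.array([[[u,v]]],float),K,np.array([d['k1'],0,0,0,0.]))
    a,b=p[0,0]; T=np.array(d['pose']); r=np.array([a,-b,-1.])
    if z is None:
        D=np.median(d['z_map'][int(v)-1:int(v)+2,int(u)-1:int(u)+2]); return (T@np.append(r*D,1))[:3]
    R=T[:3,:3]@r; o=T[:3,3]; return o+R*(z-o[2])/R[2]
E
python3 - <<'E'
from h import *
o=ctrl.get_obs(); print(o)
for n in('side','top'):
    d=grab(n,n+'0'); print(n,d['fov_y'],d['cx'],d['cy'],d['k1'],np.round(d['pose'],3))
E
```

```text
{'t': 0.0, 'joint_positions': array([ 1.20487778e+00,  8.79806844e-02,  1.37229666e+00,  9.10038091e-08,
        1.68361692e+00, -1.03090650e-01]), 'qd': array([-0.00233673,  0.00041096, -0.0001338 , -0.00034766, -0.00096039,
       -0.00074808]), 'effort': array([ 2.38546148e-03, -3.51861870e+01, -3.13276219e+01,  1.24478793e-04,
        1.07426191e-02, -1.05625111e-05]), 'ee_pos': array([142.77080815, 530.78520566, 302.70340211]), 'tool_rot': array([-1.57308571e+00,  2.36944364e-04, -2.62828162e-01]), 'ft_force': array([-0.59693034,  0.17802867,  0.39910776]), 'ft_torque': array([-0.02789127,  0.01140372,  0.01294564]), 'width': 85.0143855987507}
side 53.18044377055696 274.40340168491366 205.2779579558019 -0.09714762468044699 [[ 9.98000e-01 -2.20000e-02  5.40000e-02  5.49370e+02]
 [ 5.80000e-02  4.64000e-01 -8.84000e-01 -8.95089e+02]
 [-6.00000e-03  8.86000e-01  4.64000e-01  5.92950e+02]
 [ 0.00000e+00  0.00000e+00  0.00000e+00  1.00000e+00]]
top 48.314438906159815 282.2006985145695 209.8687161749359 -0.14909582574854383 [[ 1.200000e-02  9.970000e-01 -7.200000e-02  3.964890e+02]
 [-1.000000e+00  1.200000e-02 -0.000000e+00  6.976900e+01]
 [ 1.000000e-03  7.200000e-02  9.970000e-01  1.448537e+03]
 [ 0.000000e+00  0.000000e+00  0.000000e+00  1.000000e+00]]
```

View pics/side0.png

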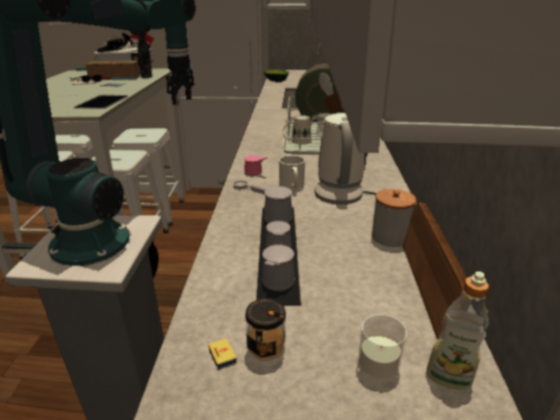

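View pics/top0.png

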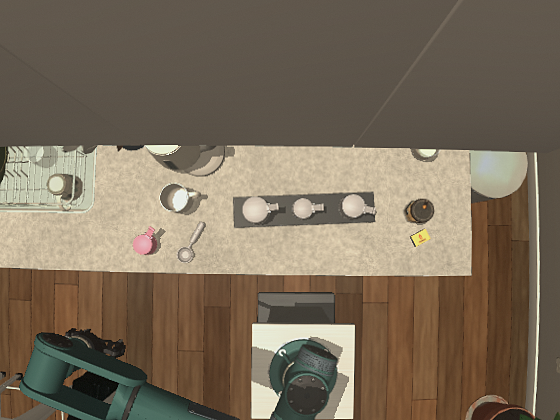

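Run:
```python
import cv2
a=cv2.imread('pics/top0.png')[160:260,225:385]; cv2.imwrite('pics/top0c.png',cv2.resize(a,None,fx=5,fy=5,interpolation=cv2.INTER_CUBIC))
a=cv2.imread('pics/side0.png')[175:305,220:340]; cv2.imwrite('pics/side0c.png',cv2.resize(a,None,fx=4.5,fy=4.5,interpolation=cv2.INTER_CUBIC))
```

```text
(no output)
```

View pics/top0c.png

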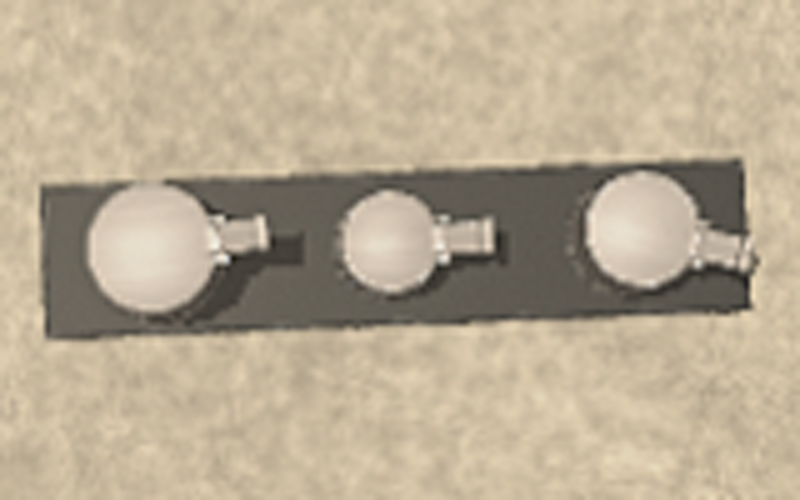

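View pics/side0c.png

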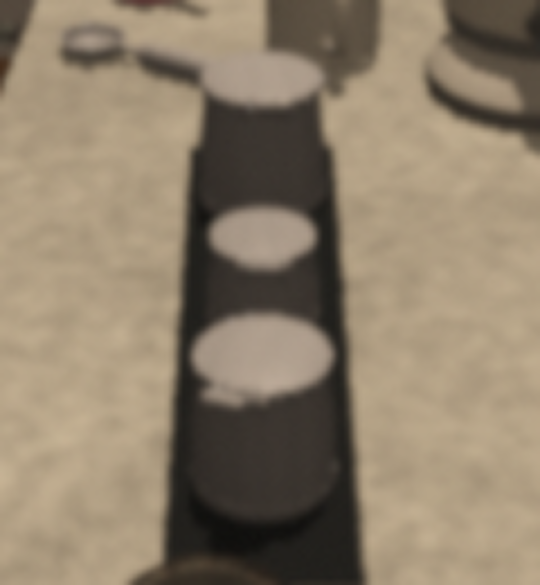

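Run:
```python
from h import *
d=pickle.load(open('pics/top0.pkl','rb'))
def q(c,r,z):
    u=225+(c+.5)/5-.5; v=160+(r+.5)/5-.5
    return world(d,u,v,z), world(d,round(u),round(v))
for n,z,l,b,zl in[('big',94,(152,247),(264,234),105),('small',65,(390,241),(489,237),76),('mid',79,(642,229),(748,254),90)]:
    p,pd=q(*l,z); b_,bd=q(*b,zl); dd=b_-p; print(n,p.round(1),pd.round(1),'lever',b_.round(1),bd.round(1),'dist',np.hypot(*dd[:2]).round(1),'ang',np.degrees(np.arctan2(dd[1],dd[0])).round(1))
for c,r in[(42,186),(47,338),(743,160),(748,308)]: print(q(c,r,4)[0].round(1),q(c,r,4)[1].round(1))
# others
for u,v,z in[(176,198,92),(421,211,98),(185,255,3),(202,226,3),(145,240,20)]: print(world(d,u,v,z).round(1),world(d,u,v).round(1))
# lid circle fit via height map
T=np.array(d['pose']);
f=210/np.tan(np.radians(d['fov_y'])/2)
K=np.array([[f,0,d['cx']],[0,f,d['cy']],[0,0,1]])
vv,uu=np.mgrid[160:260,225:400]
p=cv2.undistortPoints(np.stack([uu.ravel(),vv.ravel()],1).astype(float)[:,None],K,np.array([d['k1'],0,0,0,0.]))[:,0]
D=d['z_map'][160:260,225:400].ravel()
P=np.stack([p[:,0]*D,-p[:,1]*D,-D],1)@T[:3,:3].T+T[:3,3]
np.save('P.npy',P)
for lo,hi,y0,y1 in[(85,98,100,220),(57,70,0,80),(71,84,-150,0)]:
    m=(P[:,2]>lo)&(P[:,2]<hi)&(P[:,1]>y0)&(P[:,1]<y1); print(m.sum(),P[m].mean(0).round(1),P[m].min(0).round(1),P[m].max(0).round(1))
for y in [(60,260),(-20,60),(-160,-20)]:
    m=(P[:,2]>20)&(P[:,1]>y[0])&(P[:,1]<y[1]); Q=P[m]; print(m.sum(),Q.min(0).round(1),Q.max(0).round(1),np.median(Q[:,2]).round(1)); s=Q[Q[:,1].argsort()]; print(s[:10].round(0).tolist())
```

```text
big [495.7 149.   94. ] [495.7 149.1  93.4] lever [503.2  84.  105. ] [504.3  85.2 105.5] dist 65.5 ang -83.4
small [503.1   9.7  65. ] [502.5   8.5  65.7] lever [505.3 -48.2  76. ] [505.4 -47.1  74.7] dist 57.9 ang -87.8
mid [ 511.  -138.3   79. ] [ 511.8 -137.6   83.3] lever [ 496.2 -199.2   90. ] [ 497.1 -197.9   93.2] dist 62.7 ang -103.7
[539.4 223.3   4. ] [5.391e+02 2.237e+02 4.000e-01]
[445.1 218.4   4. ] [445.8 218.8  -0.6]
[ 561.3 -213.2    4. ] [ 560.3 -213.2    1. ]
[ 468.8 -216.1    4. ] [ 469.6 -216.3    0. ]
[525.3 381.9  92. ] [533.3 401.2   8.3]
[ 495.5 -336.8   98. ] [ 495.6 -337.1   97.1]
[356.8 369.5   3. ] [356.8 369.3   3.8]
[447.4 318.2   3. ] [447.  316.   15.9]
[401.  492.4  20. ] [400.9 480.3  60.7]
527 [497.1 146.4  91.9] [460.7 102.6  85. ] [534.  184.6  98. ]
199 [503.8  17.1  63.1] [475.8   2.1  57.1] [532.9  38.   69.2]
196 [ 511.3 -120.3   80.6] [ 479.4 -149.9   71.3] [545.1 -35.6  84. ]
715 [396.5  69.8  20.5] [ 534.   184.6 1448.5] 92.2
[[396.0, 70.0, 1449.0], [396.0, 70.0, 1449.0], [396.0, 70.0, 1449.0], [396.0, 70.0, 1449.0], [396.0, 70.0, 1449.0], [396.0, 70.0, 1449.0], [396.0, 70.0, 1449.0], [396.0, 70.0, 1449.0], [396.0, 70.0, 1449.0], [396.0, 70.0, 1449.0]]
346 [474.2 -18.7  20.3] [533.2  40.3  71.5] 62.4
[[494.0, -19.0, 59.0], [503.0, -19.0, 58.0], [506.0, -19.0, 59.0], [509.0, -19.0, 59.0], [500.0, -19.0, 61.0], [512.0, -19.0, 60.0], [518.0, -18.0, 60.0], [515.0, -18.0, 61.0], [497.0, -18.0, 64.0], [487.0, -17.0, 33.0]]
506 [ 476.3 -158.9   20.1] [545.1 -20.5  92.6] 81.6
[[515.0, -159.0, 80.0], [527.0, -159.0, 81.0], [509.0, -159.0, 81.0], [536.0, -158.0, 82.0], [497.0, -158.0, 84.0], [488.0, -158.0, 84.0], [491.0, -158.0, 84.0], [500.0, -158.0, 84.0], [521.0, -158.0, 84.0], [524.0, -158.0, 84.0]]
```

play_rows:
  targets:
    - {"turn": -9}
    - {"turn": -9}
    - {}
  jaw: 0

```text
$.targets[0]: bad value
```

```bash
cat >> h.py <<'E'
def go(x=None,y=None,z=None):
    o=ctrl.get_obs(); r,p,w=o['tool_rot']; e=o['ee_pos']
    from scipy.spatial.transform import Rotation as Ro
    t=np.array([e[0] if x is None else x,e[1] if y is None else y,e[2] if z is None else z])
    print('t',o['t'],'ee',e.round(1),'rot',o['tool_rot'].round(3),'F',o['ft_force'].round(2),'w',round(o['width'],1),'shift m',(Ro.from_euler('xyz',o['tool_rot']).as_matrix().T@(t-e)/1000).round(4))
E
python3 -c "
from h import *
go(503,81,230)"
```

```text
t 0.1 ee [142.8 530.8 302.8] rot [-1.573  0.    -0.263] F [0.91 0.35 0.13] w 85.2 shift m [ 0.4647  0.0734 -0.3406]
```

All four numbers seem required.

play_rows:
  targets:
    - {"x": 0, "y": 0, "z": 0, "turn": -9}
    - {"x": 0, "y": 0, "z": 0, "turn": -9}
    - {"x": 0, "y": 0, "z": 0, "turn": 0}
  jaw: 0

```text
t: 0.48
ee_pos: [142.8, 531.0, 303.3]
tool_rot: [-1.572, 0.0, 0.049]
ft_force: [-0.7, 0.2, -0.3]
width: 32.5
```

```bash
python3 -c "
from h import *
go(503,81,230)"
```

```text
t 0.475 ee [142.8 531.  303.3] rot [-1.572  0.     0.049] F [-0.74  0.17 -0.26] w 32.5 shift m [ 0.3375  0.0736 -0.4672]
```

play_rows:
  targets:
    - {"x": 0.034, "y": 0, "z": -0.047, "turn": 0}
    - {"x": 0.034, "y": 0, "z": -0.047, "turn": 0}
    - {"x": 0.034, "y": 0, "z": -0.047, "turn": 0}
    - {"x": 0.034, "y": 0, "z": -0.047, "turn": 0}
    - {"x": 0.034, "y": 0, "z": -0.047, "turn": 0}
    - {"x": 0.034, "y": 0, "z": -0.047, "turn": 0}
    - {"x": 0.034, "y": 0, "z": -0.047, "turn": 0}
    - {"x": 0.034, "y": 0, "z": -0.047, "turn": 0}

```text
t: 1.48
ee_pos: [434.6, 167.9, 303.9]
tool_rot: [-1.57, -0.0, 0.048]
ft_force: [0.6, 0.0, -0.6]
width: -0.1
```

play_rows:
  targets:
    - {"x": 0.034, "y": 0.01, "z": -0.047, "turn": 0}
    - {"x": 0.032, "y": 0.03, "z": -0.044, "turn": 0}
    - {"x": 0, "y": 0.03, "z": 0, "turn": 0}
    - {"x": 0, "y": 0, "z": 0, "turn": 0}

```text
t: 1.98
ee_pos: [503.1, 81.4, 230.6]
tool_rot: [-1.571, 0.007, 0.048]
ft_force: [-0.0, 0.5, 0.3]
width: -0.1
```

```bash
python3 -c "
from h import *
grab('side','s1');grab('top','t1')
go(503,81,190)"
```

```text
t 2.075 ee [504.4  82.4 234.5] rot [-1.571 -0.     0.051] F [0.08 0.08 0.12] w -0.5 shift m [-0.0015  0.0445 -0.0013]
```

View pics/s1.png

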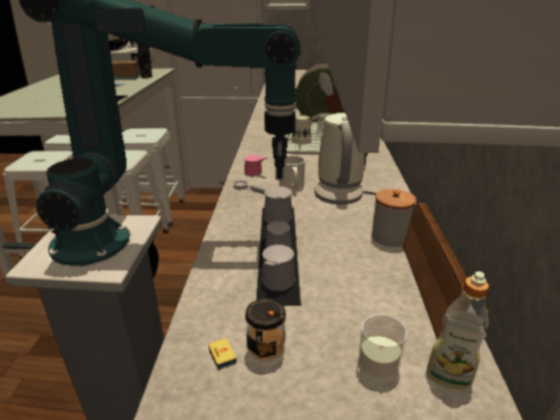

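View pics/t1.png

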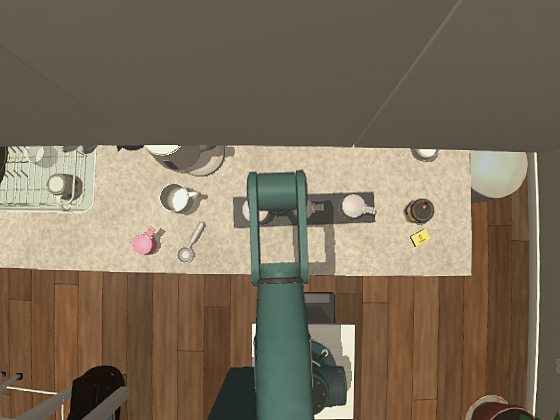

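play_rows:
  targets:
    - {"x": 0, "y": 0.025, "z": 0, "turn": 0}
    - {"x": 0, "y": 0.02, "z": 0, "turn": 0}
    - {"x": 0, "y": 0, "z": 0, "turn": 0}
    - {"x": 0, "y": 0.005, "z": 0, "turn": 0}
    - {"x": 0, "y": 0.005, "z": 0, "turn": 0}
    - {"x": 0, "y": 0, "z": 0, "turn": 0}

```text
t: 2.82
ee_pos: [504.4, 82.2, 179.0]
tool_rot: [-1.571, -0.0, 0.051]
ft_force: [-0.0, -0.4, -0.1]
width: 0.3
```

play_rows:
  targets:
    - {"x": 0, "y": 0.004, "z": 0, "turn": 0}
    - {"x": 0, "y": 0.004, "z": 0, "turn": 0}
    - {"x": 0, "y": 0, "z": 0, "turn": 0}

```text
t: 3.2
ee_pos: [504.3, 82.1, 170.4]
tool_rot: [-1.571, 0.001, 0.051]
ft_force: [0.3, -0.8, 0.5]
width: -0.1
```

```bash
python3 -c "
from h import *
d=grab('side','s2')
a=cv2.imread('pics/s2.png')[100:250,200:340]; cv2.imwrite('pics/s2c.png',cv2.resize(a,None,fx=4,fy=4,interpolation=cv2.INTER_CUBIC))
go(503,81,156)"
```

```text
t 3.25 ee [504.3  82.1 170.6] rot [-1.57e+00  1.00e-03  5.10e-02] F [-0.41 -0.62  0.78] w -0.1 shift m [-0.0013  0.0146 -0.0011]
```

View pics/s2c.png

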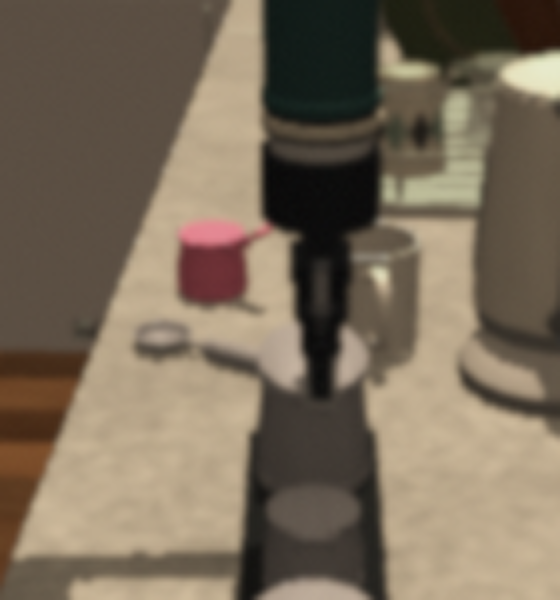

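play_rows:
  targets:
    - {"x": 0, "y": 0.004, "z": 0, "turn": 0}
    - {"x": 0, "y": 0.004, "z": 0, "turn": 0}
    - {"x": 0, "y": 0.004, "z": 0, "turn": 0}
    - {"x": 0, "y": 0, "z": 0, "turn": 0}
    - {"x": 0, "y": 0, "z": 0, "turn": 0}

```text
t: 3.88
ee_pos: [504.3, 82.2, 158.8]
tool_rot: [-1.571, 0.0, 0.051]
ft_force: [-1.0, 1.1, 0.6]
width: -0.0
```

```bash
python3 -c "
from h import *
d=grab('side','s3')
a=cv2.imread('pics/s3.png')[100:250,200:340]; cv2.imwrite('pics/s3c.png',cv2.resize(a,None,fx=4,fy=4,interpolation=cv2.INTER_CUBIC))
go(503,81,156)"
```

```text
t 3.925 ee [504.4  82.2 158.9] rot [-1.571  0.     0.051] F [-0.04  0.13  0.29] w 0.1 shift m [-0.0014  0.0029 -0.0011]
```

View pics/s3c.png

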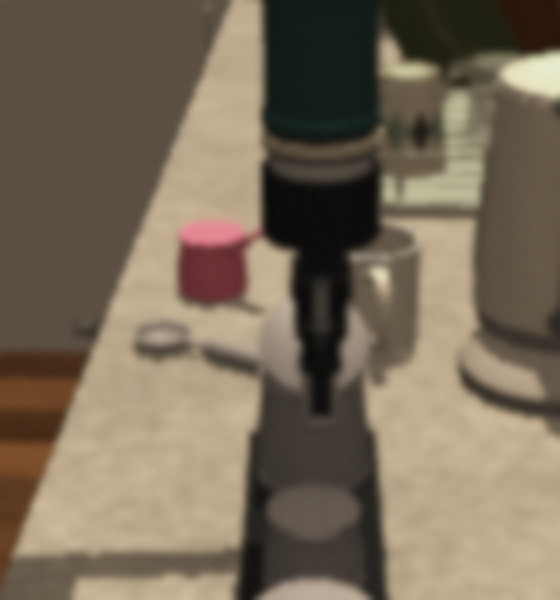

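play_rows:
  targets:
    - {"x": 0, "y": 0.003, "z": 0, "turn": 0}
    - {"x": 0, "y": 0.003, "z": 0, "turn": 0}
    - {"x": 0, "y": 0, "z": 0, "turn": 0}
    - {"x": 0, "y": 0, "z": 0, "turn": 0}

```text
t: 4.42
ee_pos: [504.5, 82.1, 153.0]
tool_rot: [-1.571, -0.0, 0.051]
ft_force: [0.6, -0.2, 0.0]
width: 0.3
```

```bash
python3 -c "
from h import *
d=grab('side','s4')
a=cv2.imread('pics/s4.png')[100:250,200:340]; cv2.imwrite('pics/s4c.png',cv2.resize(a,None,fx=4,fy=4,interpolation=cv2.INTER_CUBIC))
go(503,81,156)"
```

```text
t 4.475 ee [504.5  82.2 153. ] rot [-1.571 -0.     0.051] F [1.55 0.29 0.72] w 0.0 shift m [-0.0016 -0.003  -0.0011]
```

View pics/s4c.png

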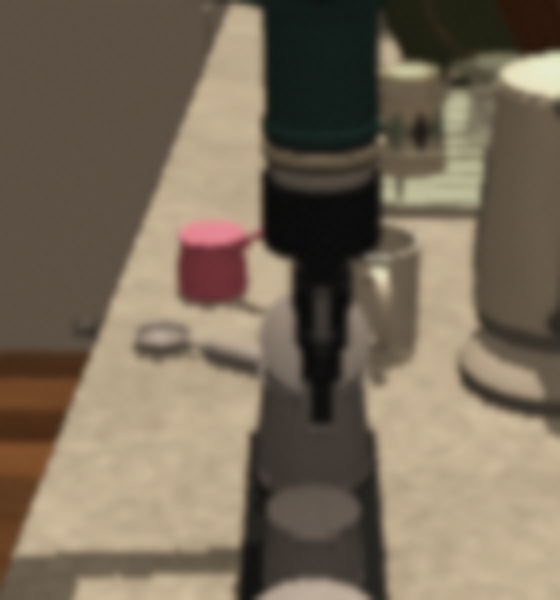

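```bash
cat >> h.py <<'E'
def cloud(d):
    f=210/np.tan(np.radians(d['fov_y'])/2); K=np.array([[f,0,d['cx']],[0,f,d['cy']],[0,0,1]]); T=np.array(d['pose'])
    vv,uu=np.mgrid[0:420,0:560]
    p=cv2.undistortPoints(np.stack([uu.ravel(),vv.ravel()],1).astype(float)[:,None],K,np.array([d['k1'],0,0,0,0.]))[:,0]
    D=d['z_map'].ravel(); P=np.stack([p[:,0]*D,-p[:,1]*D,-D],1)@T[:3,:3].T+T[:3,3]; P[D<=0]=np.nan
    return P
L={'big':(495.7,149,86,-83.4,36,40),'small':(503,9.7,57,-87.8,28,32),'mid':(511,-138.3,71,-103.7,32,36)}
def lid(d,n):
    x,y,zh,a,r,h=L[n]; P=cloud(d); u=np.array([np.cos(np.radians(a)),np.sin(np.radians(a))])
    s=h-(P[:,:2]-[x,y])@u   # inward distance from hinge
    w=(P[:,:2]-[x,y])@np.array([-u[1],u[0]]); z=P[:,2]-zh
    m=(s>18)&(s<h+r+4)&(abs(w)<r-2)&(z>0)&(z<85)&(np.hypot(s,z)<h+r+8)
    ang=np.arctan2(z[m],s[m]); print(n,'n',m.sum(),'lid ang pct',np.percentile(ang,[10,30,50,70,90]).round(2))
E
python3 -c "
from h import *
for k in('side0','s2','s3','s4'):
    d=pickle.load(open('pics/%s.pkl'%k,'rb')); print(k); [lid(d,n) for n in L]
"
```

```text
side0
big n 179 lid ang pct [0.04 0.08 0.11 0.14 0.18]
small n 132 lid ang pct [0.04 0.09 0.13 0.18 0.24]
mid n 296 lid ang pct [0.16 0.23 0.3  0.37 0.47]
s2
big n 163 lid ang pct [0.3  0.34 0.37 0.41 0.45]
small n 136 lid ang pct [0.05 0.09 0.12 0.15 0.21]
mid n 295 lid ang pct [0.16 0.23 0.3  0.39 0.46]
s3
big n 163 lid ang pct [0.7  0.74 0.77 0.81 0.87]
small n 133 lid ang pct [0.05 0.09 0.13 0.16 0.22]
mid n 297 lid ang pct [0.16 0.23 0.3  0.37 0.47]
s4
big n 122 lid ang pct [0.91 0.94 0.98 1.01 1.04]
small n 138 lid ang pct [0.04 0.09 0.13 0.17 0.24]
mid n 305 lid ang pct [0.16 0.23 0.31 0.38 0.47]
```

play_rows:
  targets:
    - {"x": 0, "y": -0.03, "z": 0, "turn": 0}
    - {"x": 0, "y": -0.03, "z": 0, "turn": 0}
    - {"x": 0, "y": 0, "z": 0, "turn": 0}
    - {"x": 0, "y": 0, "z": 0, "turn": 0}
    - {"x": 0, "y": 0, "z": 0, "turn": 0}

```text
t: 5.1
ee_pos: [503.6, 82.0, 211.1]
tool_rot: [-1.571, 0.003, 0.051]
ft_force: [-0.8, 0.7, -0.5]
width: -0.1
```

```bash
python3 -c "
from h import *
d=grab('side','s5'); lid(d,'big')
go(495.5,-201.5,240)"
```

```text
big n 183 lid ang pct [0.05 0.08 0.1  0.13 0.2 ]
t 5.15 ee [503.7  82.  211.3] rot [-1.571  0.003  0.051] F [ 0.35  0.46 -0.67] w -0.1 shift m [-0.0228 -0.0287 -0.2827]
```

play_rows:
  targets:
    - {"x": -0.004, "y": -0.028, "z": -0.03, "turn": 0}
    - {"x": -0.004, "y": 0, "z": -0.05, "turn": 0}
    - {"x": -0.004, "y": 0, "z": -0.05, "turn": 0}
    - {"x": -0.004, "y": 0, "z": -0.05, "turn": 0}
    - {"x": -0.004, "y": 0, "z": -0.05, "turn": 0}
    - {"x": -0.003, "y": 0, "z": -0.053, "turn": 0}
    - {"x": 0, "y": 0, "z": 0, "turn": 0}
    - {"x": 0, "y": 0, "z": 0, "turn": 0}

```text
t: 6.15
ee_pos: [495.7, -201.4, 240.0]
tool_rot: [-1.569, 0.001, 0.051]
ft_force: [-0.1, -0.6, 0.0]
width: -0.1
```

```bash
python3 -c "
from h import *
d=grab('side','s6'); lid(d,'big');lid(d,'mid')
a=cv2.imread('pics/s6.png')[100:300,200:340]; cv2.imwrite('pics/s6c.png',cv2.resize(a,None,fx=3,fy=3,interpolation=cv2.INTER_CUBIC))
go(495.5,-201.5,165)"
```

```text
big n 81 lid ang pct [0.03 0.07 0.11 0.14 0.21]
mid n 299 lid ang pct [0.17 0.24 0.31 0.37 0.47]
t 6.2 ee [ 495.8 -200.9  240.2] rot [-1.569e+00  1.000e-03  5.200e-02] F [-0.87  0.05 -1.06] w 0.0 shift m [-0.0003  0.0752 -0.0007]
```

View pics/s6c.png

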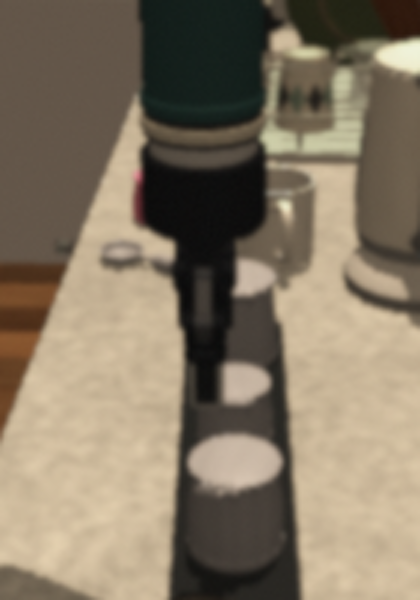

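```bash
python3 -c "
from h import *
d=pickle.load(open('pics/s6.pkl','rb'))
for u,v in((200+196/3,100+483/3),(200+214/3,100+485/3),(200+232/3,100+487/3)): print(world(d,u,v,90).round(1),world(d,u,v).round(1))
a=cv2.imread('pics/s6.png')[235:300,250:310]; cv2.imwrite('pics/s6d.png',cv2.resize(a,None,fx=9,fy=9,interpolation=cv2.INTER_CUBIC))
P=cloud(d); m=(P[:,1]<-145)&(P[:,1]>-250)&(P[:,2]>50)&(P[:,2]<120)&(P[:,0]>450)&(P[:,0]<560); print(P[m][P[m][:,1].argsort()][:12].round(0))"
```

```text
[ 486.6 -185.7   90. ] [ 484.2 -158.9   71. ]
[ 499.1 -187.5   90. ] [ 498.  -173.1   79.8]
[ 511.5 -189.2   90. ] [ 510.7 -173.    78.5]
[[ 504. -205.   94.]
 [ 499. -204.   91.]
 [ 499. -203.   95.]
 [ 497. -203.   93.]
 [ 503. -203.   90.]
 [ 495. -203.   90.]
 [ 501. -203.   93.]
 [ 499. -202.   92.]
 [ 501. -202.   90.]
 [ 501. -202.   95.]
 [ 493. -202.   92.]
 [ 491. -202.   92.]]
```

View pics/s6d.png

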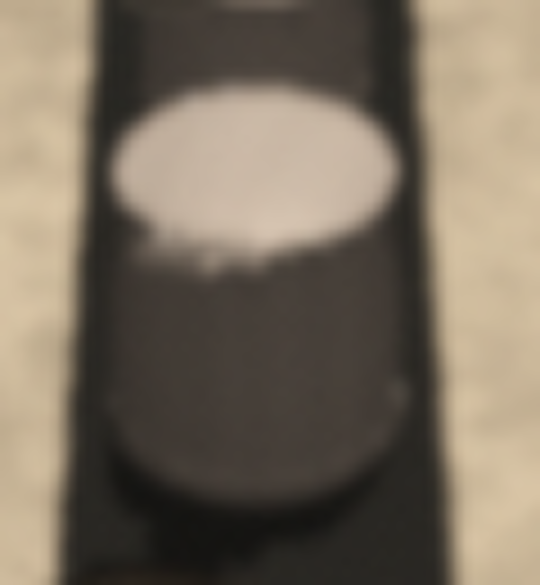

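play_rows:
  targets:
    - {"x": 0.002, "y": 0.03, "z": -0.001, "turn": 0}
    - {"x": 0, "y": 0.03, "z": 0, "turn": 0}
    - {"x": 0, "y": 0.01, "z": 0, "turn": 0}
    - {"x": 0, "y": 0.005, "z": 0, "turn": 0}
    - {"x": 0, "y": 0.004, "z": 0, "turn": 0}
    - {"x": 0, "y": 0.004, "z": 0, "turn": 0}
    - {"x": 0, "y": 0, "z": 0, "turn": 0}

```text
t: 7.08
ee_pos: [498.6, -202.8, 158.4]
tool_rot: [-1.571, -0.002, 0.051]
ft_force: [0.9, -0.7, 1.8]
width: 0.1
```

```bash
python3 -c "
from h import *
d=grab('side','s7'); lid(d,'mid')
go(495.5,-201.5,165)"
```

```text
mid n 232 lid ang pct [0.57 0.62 0.68 0.73 0.81]
t 7.125 ee [ 498.5 -202.7  158.3] rot [-1.571 -0.002  0.051] F [ 0.45 -1.08  1.82] w 0.3 shift m [-0.0029 -0.0067  0.0014]
```

play_rows:
  targets:
    - {"x": 0, "y": 0.004, "z": 0, "turn": 0}
    - {"x": 0, "y": 0.004, "z": 0, "turn": 0}
    - {"x": 0, "y": 0.004, "z": 0, "turn": 0}
    - {"x": 0, "y": 0.002, "z": 0, "turn": 0}
    - {"x": 0, "y": 0, "z": 0, "turn": 0}

```text
t: 7.75
ee_pos: [498.2, -202.7, 144.5]
tool_rot: [-1.571, -0.0, 0.051]
ft_force: [-0.1, 0.1, 4.6]
width: 0.4
```

```bash
python3 -c "
from h import *
d=grab('side','s8'); lid(d,'mid')
a=cv2.imread('pics/s8.png')[180:300,220:340]; cv2.imwrite('pics/s8c.png',cv2.resize(a,None,fx=4,fy=4,interpolation=cv2.INTER_CUBIC))
go(495.5,-201.5,165)"
```

```text
mid n 139 lid ang pct [1.01 1.05 1.08 1.11 1.13]
t 7.8 ee [ 498.2 -202.6  144.5] rot [-1.571e+00 -1.000e-03  5.100e-02] F [-0.38  0.6   5.38] w -0.1 shift m [-0.0026 -0.0205  0.0013]
```

View pics/s8c.png

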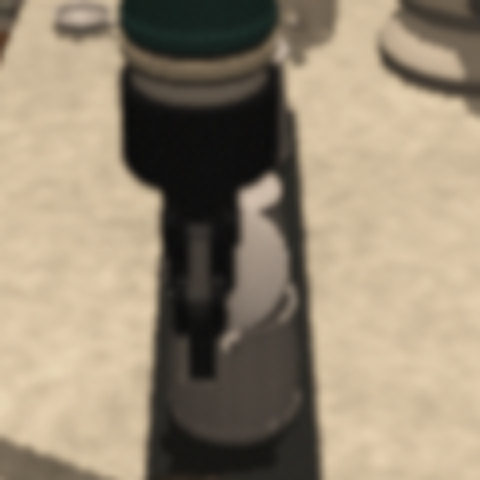

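Lid wide open (about 0.85–0.9, force at the stop). Lifting off straight up.

play_rows:
  targets:
    - {"x": 0, "y": -0.01, "z": 0, "turn": 0}
    - {"x": 0, "y": -0.03, "z": 0, "turn": 0}
    - {"x": 0, "y": -0.04, "z": 0, "turn": 0}
    - {"x": 0, "y": -0.01, "z": 0, "turn": 0}
    - {"x": 0, "y": 0, "z": 0, "turn": 0}
    - {"x": 0, "y": 0, "z": 0, "turn": 0}

```text
t: 8.55
ee_pos: [497.3, -202.2, 231.8]
tool_rot: [-1.569, 0.003, 0.051]
ft_force: [-0.3, 0.9, 0.0]
width: -0.2
```

```bash
python3 -c "
from h import *
d=grab('side','s9'); lid(d,'mid')
a=cv2.imread('pics/s9.png')[180:300,220:340]; cv2.imwrite('pics/s9c.png',cv2.resize(a,None,fx=4,fy=4,interpolation=cv2.INTER_CUBIC))
go(505.5,-51,235)"
```

```text
mid n 267 lid ang pct [1.   1.05 1.08 1.11 1.15]
t 8.6 ee [ 497.3 -202.2  231.7] rot [-1.569  0.003  0.051] F [-0.04 -0.05  0.09] w -0.0 shift m [ 0.016  -0.003   0.1506]
```

View pics/s9c.png

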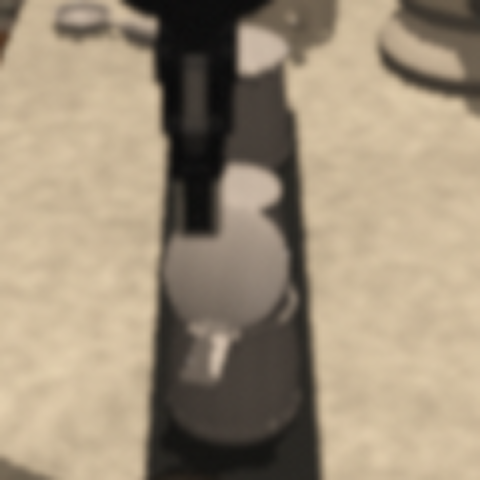

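play_rows:
  targets:
    - {"x": 0.004, "y": -0.01, "z": 0.03, "turn": 0}
    - {"x": 0.004, "y": 0, "z": 0.04, "turn": 0}
    - {"x": 0.004, "y": 0, "z": 0.04, "turn": 0}
    - {"x": 0.004, "y": 0, "z": 0.041, "turn": 0}
    - {"x": 0, "y": 0, "z": 0, "turn": 0}
    - {"x": 0, "y": 0, "z": 0, "turn": 0}

```text
t: 9.35
ee_pos: [505.9, -51.1, 242.9]
tool_rot: [-1.571, 0.002, 0.052]
ft_force: [0.2, -0.9, 0.1]
width: -0.2
```

```bash
python3 -c "
from h import *
go(505.5,-51,155)"
```

```text
t 9.35 ee [505.9 -51.1 242.9] rot [-1.571  0.002  0.052] F [ 0.16 -0.89  0.11] w -0.2 shift m [-0.0002  0.0879  0.0002]
```

play_rows:
  targets:
    - {"x": 0, "y": 0.04, "z": 0, "turn": 0}
    - {"x": 0, "y": 0.035, "z": 0, "turn": 0}
    - {"x": 0, "y": 0.01, "z": 0, "turn": 0}
    - {"x": 0, "y": 0.004, "z": 0, "turn": 0}
    - {"x": 0, "y": 0.004, "z": 0, "turn": 0}
    - {"x": 0, "y": 0.004, "z": 0, "turn": 0}
    - {"x": 0, "y": 0.004, "z": 0, "turn": 0}
    - {"x": 0, "y": 0, "z": 0, "turn": 0}

```text
t: 10.35
ee_pos: [506.2, -50.9, 142.9]
tool_rot: [-1.571, -0.0, 0.052]
ft_force: [-0.2, -0.7, 0.4]
width: -0.1
```

```bash
python3 -c "
from h import *
d=grab('side','s10'); lid(d,'mid'); lid(d,'small')
a=cv2.imread('pics/s10.png')[130:300,220:340]; cv2.imwrite('pics/s10c.png',cv2.resize(a,None,fx=3.5,fy=3.5,interpolation=cv2.INTER_CUBIC))
d=grab('top','t10'); lid(d,'mid'); lid(d,'small')
go(505.5,-51,124)"
```

```text
mid n 334 lid ang pct [1.   1.03 1.07 1.1  1.14]
small n 82 lid ang pct [0.26 0.3  0.33 0.37 0.44]Traceback (most recent call last):
  File "<string>", line 5, in <module>
    d=grab('top','t10'); lid(d,'mid'); lid(d,'small')
                         ~~~^^^^^^^^^
  File "h.py", line 30, in lid
    ang=np.arctan2(z[m],s[m]); print(n,'n',m.sum(),'lid ang pct',np.percentile(ang,[10,30,50,70,90]).round(2))
                                                                 ~~~~~~~~~~~~~^^^^^^^^^^^^^^^^^^^^^^
    return _quantile_unchecked(
        a, q, axis, out, overwrite_input, method, keepdims, weights)
    return _ureduce(a,
                    func=_quantile_ureduce_func,
    ...<5 lines>...
                    overwrite_input=overwrite_input,
                    method=method)
    r = func(a, **kwargs)
    result = _quantile(arr,
                       quantiles=q,
    ...<2 lines>...
                       out=out,
                       weights=wgt)
    slices_having_nans = np.isnan(arr[-1, ...])
                                  ~~~^^^^^^^^^
IndexError: index -1 is out of bounds for axis 0 with size 0
```

View pics/s10c.png

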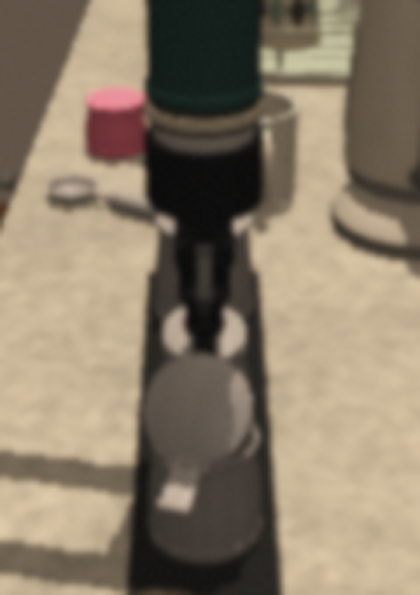

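Contact with the small lever; lid rising. Press on to TCP ≈125.

play_rows:
  targets:
    - {"x": 0, "y": 0.004, "z": 0, "turn": 0}
    - {"x": 0, "y": 0.004, "z": 0, "turn": 0}
    - {"x": 0, "y": 0.004, "z": 0, "turn": 0}
    - {"x": 0, "y": 0.004, "z": 0, "turn": 0}
    - {"x": 0, "y": 0.002, "z": 0, "turn": 0}
    - {"x": 0, "y": 0, "z": 0, "turn": 0}

```text
t: 11.2
ee_pos: [506.1, -50.9, 124.6]
tool_rot: [-1.571, 0.001, 0.051]
ft_force: [0.4, 0.8, -0.7]
width: 0.4
```

```bash
python3 -c "
from h import *
d=grab('side','s11'); lid(d,'mid'); lid(d,'small')
a=cv2.imread('pics/s11.png')[130:300,220:340]; cv2.imwrite('pics/s11c.png',cv2.resize(a,None,fx=3.5,fy=3.5,interpolation=cv2.INTER_CUBIC))
go(505.5,-51,124)"
```

```text
mid n 335 lid ang pct [1.01 1.04 1.07 1.1  1.13]
small n 42 lid ang pct [0.91 0.93 0.96 0.98 1.03]
t 11.25 ee [506.2 -51.  124.8] rot [-1.571  0.     0.051] F [-0.88  0.23  0.13] w -0.2 shift m [-0.0007  0.0008  0.    ]
```

View pics/s11c.png

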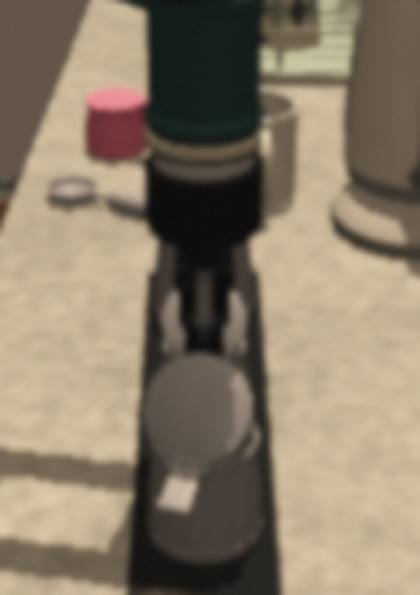

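play_rows:
  targets:
    - {"x": 0, "y": -0.01, "z": 0, "turn": 0}
    - {"x": 0, "y": -0.03, "z": 0, "turn": 0}
    - {"x": 0, "y": -0.04, "z": 0, "turn": 0}
    - {"x": 0, "y": -0.035, "z": 0, "turn": 0}
    - {"x": 0, "y": 0, "z": 0, "turn": 0}
    - {"x": 0, "y": 0, "z": 0, "turn": 0}

```text
t: 12.0
ee_pos: [506.0, -50.9, 239.6]
tool_rot: [-1.571, 0.0, 0.051]
ft_force: [0.2, 0.1, 0.3]
width: -0.0
```

```bash
python3 -c "
from h import *
d=grab('side','s12'); lid(d,'mid'); lid(d,'small')
a=cv2.imread('pics/s12.png')[130:300,220:340]; cv2.imwrite('pics/s12c.png',cv2.resize(a,None,fx=3.5,fy=3.5,interpolation=cv2.INTER_CUBIC))
go(512,-132.5,240)"
```

```text
mid n 334 lid ang pct [1.01 1.04 1.07 1.1  1.14]
small n 136 lid ang pct [0.05 0.09 0.13 0.17 0.22]
t 12.05 ee [505.6 -50.8 238.7] rot [-1.57   0.002  0.051] F [ 0.8  -0.3  -0.63] w 0.1 shift m [ 0.0022 -0.0014 -0.0819]
```

View pics/s12c.png

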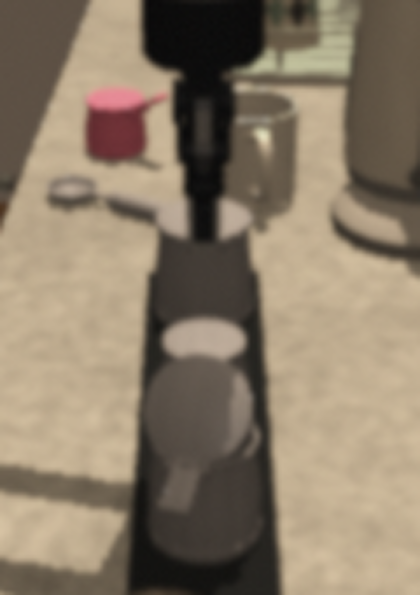

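play_rows:
  targets:
    - {"x": 0.001, "y": -0.005, "z": -0.03, "turn": 0}
    - {"x": 0.001, "y": 0, "z": -0.03, "turn": 0}
    - {"x": 0, "y": 0, "z": -0.022, "turn": 0}
    - {"x": 0, "y": 0, "z": 0, "turn": 0}
    - {"x": 0, "y": 0.02, "z": 0, "turn": 0}
    - {"x": 0, "y": 0.015, "z": 0, "turn": 0}
    - {"x": 0, "y": 0.008, "z": 0, "turn": 0}
    - {"x": 0, "y": 0.008, "z": 0, "turn": 0}

```text
t: 13.05
ee_pos: [512.6, -132.4, 193.7]
tool_rot: [-1.571, -0.0, 0.052]
ft_force: [-0.4, 0.1, -0.6]
width: 0.1
```

```bash
python3 -c "
from h import *
d=grab('side','s13'); lid(d,'mid')
a=cv2.imread('pics/s13.png')[130:300,220:340]; cv2.imwrite('pics/s13c.png',cv2.resize(a,None,fx=3.5,fy=3.5,interpolation=cv2.INTER_CUBIC))
go(512,-132.5,152)"
```

```text
mid n 482 lid ang pct [0.76 0.82 0.88 0.93 1.05]
t 13.1 ee [ 512.  -132.5  192.4] rot [-1.571  0.002  0.052] F [-0.04 -0.43 -0.21] w 0.5 shift m [ 0.0001  0.0404 -0.    ]
```

View pics/s13c.png

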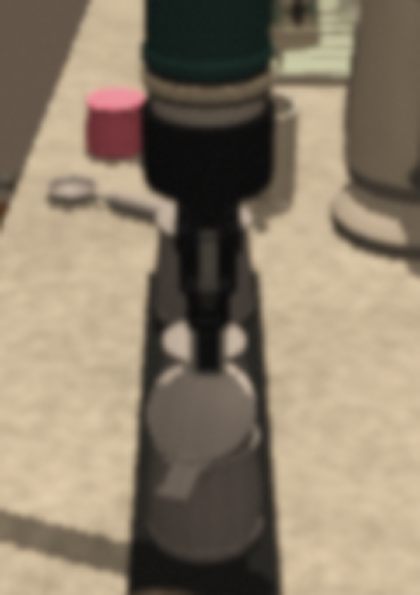

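play_rows:
  targets:
    - {"x": 0, "y": 0.006, "z": 0, "turn": 0}
    - {"x": 0, "y": 0.006, "z": 0, "turn": 0}
    - {"x": 0, "y": 0.006, "z": 0, "turn": 0}
    - {"x": 0, "y": 0.006, "z": 0, "turn": 0}
    - {"x": 0, "y": 0.006, "z": 0, "turn": 0}
    - {"x": 0, "y": 0.002, "z": 0, "turn": 0}
    - {"x": 0, "y": 0, "z": 0, "turn": 0}

```text
t: 13.98
ee_pos: [512.3, -132.8, 161.6]
tool_rot: [-1.571, 0.001, 0.051]
ft_force: [0.2, -0.6, 0.3]
width: 0.1
```

play_rows:
  targets:
    - {"x": 0, "y": 0.003, "z": 0, "turn": 0}
    - {"x": 0, "y": 0, "z": 0, "turn": 0}

```text
t: 14.22
ee_pos: [512.5, -132.8, 158.8]
tool_rot: [-1.571, 0.0, 0.051]
ft_force: [0.1, 0.6, 0.1]
width: -0.1
```

```bash
python3 -c "
from h import *
d=grab('side','s14'); lid(d,'mid')
go(512,-132.5,152)"
```

```text
mid n 374 lid ang pct [0.21 0.33 0.43 0.59 0.92]
t 14.275 ee [ 512.4 -132.8  158.9] rot [-1.571  0.     0.051] F [0.11 0.16 0.35] w 0.3 shift m [-0.0004  0.0069  0.0003]
```

Force is still small; press on in 2 mm steps until it rises.

play_rows:
  targets:
    - {"x": 0, "y": 0.002, "z": 0, "turn": 0}
    - {"x": 0, "y": 0.002, "z": 0, "turn": 0}
    - {"x": 0, "y": 0, "z": 0, "turn": 0}

```text
t: 14.65
ee_pos: [512.7, -132.9, 158.1]
tool_rot: [-1.572, -0.002, 0.051]
ft_force: [-4.8, 1.2, 13.2]
width: 0.1
```

play_rows:
  targets:
    - {"x": 0, "y": 0.002, "z": 0, "turn": 0}
    - {"x": 0, "y": 0, "z": 0, "turn": 0}

```text
t: 14.9
ee_pos: [513.0, -132.9, 158.0]
tool_rot: [-1.572, -0.003, 0.052]
ft_force: [-7.6, 3.1, 19.5]
width: -0.0
```

play_rows:
  targets:
    - {"x": 0, "y": -0.02, "z": 0, "turn": 0}
    - {"x": 0, "y": -0.04, "z": 0, "turn": 0}
    - {"x": -0.04, "y": -0.01, "z": 0, "turn": 0}
    - {"x": -0.04, "y": 0, "z": 0, "turn": 0}
    - {"x": 0, "y": 0, "z": 0, "turn": 0}
    - {"x": 0, "y": 0, "z": 0, "turn": 0}
  jaw: 0.05

```text
t: 15.65
ee_pos: [433.0, -137.0, 223.1]
tool_rot: [-1.571, -0.001, 0.051]
ft_force: [1.3, 0.3, -0.4]
width: 50.2
```

```bash
python3 -c "
from h import *
d=grab('side','s15'); [lid(d,n) for n in L]
d=grab('top','t15')
a=cv2.imread('pics/s15.png')[130:300,220:340]; cv2.imwrite('pics/s15c.png',cv2.resize(a,None,fx=3.5,fy=3.5,interpolation=cv2.INTER_CUBIC))
a=cv2.imread('pics/t15.png')[160:260,225:385]; cv2.imwrite('pics/t15c.png',cv2.resize(a,None,fx=5,fy=5,interpolation=cv2.INTER_CUBIC))
go(512,-132.5,152)"
```

```text
big n 184 lid ang pct [0.04 0.07 0.1  0.14 0.19]
small n 137 lid ang pct [0.05 0.09 0.13 0.16 0.22]
mid n 292 lid ang pct [0.17 0.24 0.3  0.38 0.48]
t 15.75 ee [ 433.4 -136.9  222.9] rot [-1.571 -0.     0.052] F [0.05 0.76 0.08] w 50.1 shift m [0.0787 0.0709 0.0004]
```

View pics/s15c.png

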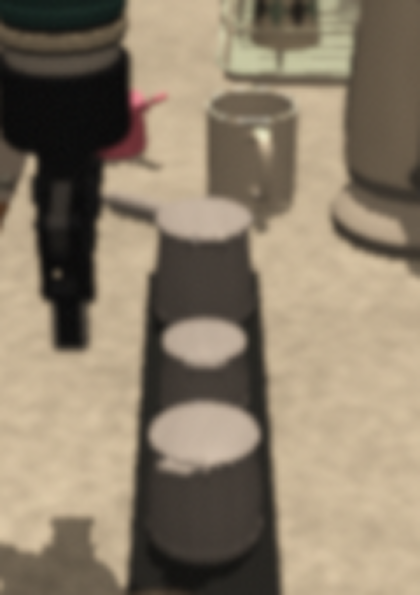

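View pics/t15c.png

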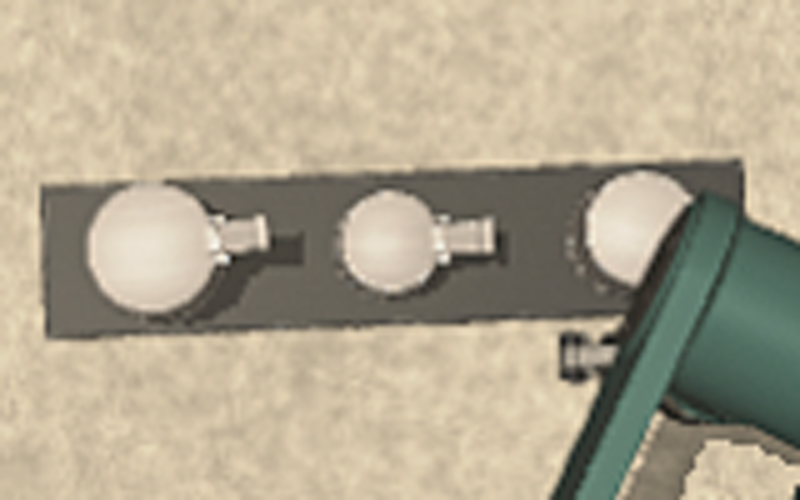

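play_rows:
  targets:
    - {"x": 0, "y": 0.04, "z": -0.005, "turn": 0}
    - {"x": 0, "y": 0.04, "z": 0, "turn": 0}
    - {"x": 0, "y": 0.03, "z": 0, "turn": 0}
    - {"x": 0, "y": 0.01, "z": 0, "turn": 0}
    - {"x": 0, "y": 0, "z": 0, "turn": 0}
    - {"x": 0, "y": 0, "z": 0, "turn": 0}
  jaw: 0.036

```text
t: 16.5
ee_pos: [434.0, -142.3, 104.4]
tool_rot: [-1.572, -0.003, 0.052]
ft_force: [-0.3, -0.1, -0.1]
width: 35.8
```

```bash
python3 -c "
from h import *
d=grab('side','s16'); 
a=cv2.imread('pics/s16.png')[180:300,200:340]; cv2.imwrite('pics/s16c.png',cv2.resize(a,None,fx=4.5,fy=4.5,interpolation=cv2.INTER_CUBIC))
P=cloud(d); m=(P[:,0]>400)&(P[:,0]<466)&(P[:,1]>-200)&(P[:,1]<-100)&(P[:,2]>12)&(P[:,2]<100); print(m.sum(),P[m].min(0).round(1),P[m].max(0).round(1))
go(475,-136,103)"
```

```text
221 [ 424.3 -199.5   31.6] [ 451.3 -116.    99.9]
t 16.55 ee [ 434.  -142.3  104.5] rot [-1.572 -0.003  0.051] F [ 0.34  0.27 -0.29] w 36.2 shift m [0.0413 0.0016 0.0042]
```

View pics/s16c.png

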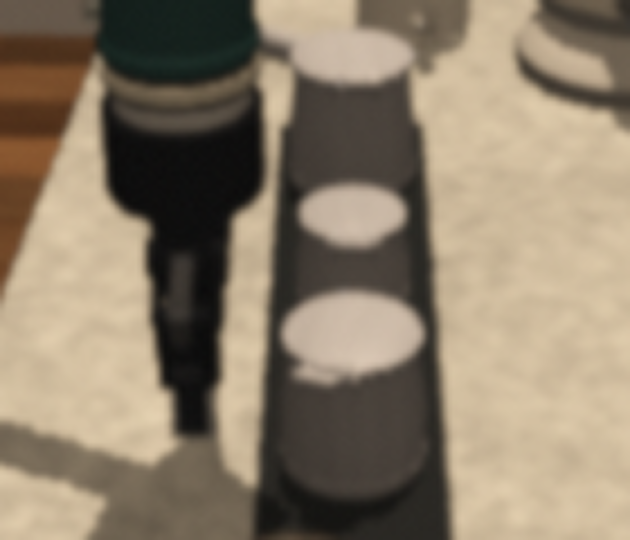

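play_rows:
  targets:
    - {"x": 0.012, "y": 0.006, "z": 0.001, "turn": 0}
    - {"x": 0.012, "y": 0, "z": 0, "turn": 0}
    - {"x": 0.008, "y": 0, "z": 0, "turn": 0}
    - {"x": 0.008, "y": 0, "z": 0, "turn": 0}
    - {"x": 0.008, "y": 0, "z": 0, "turn": 0}
    - {"x": 0.008, "y": 0, "z": 0, "turn": 0}
    - {"x": 0, "y": 0, "z": 0, "turn": 0}

```text
t: 17.42
ee_pos: [489.3, -137.9, 96.7]
tool_rot: [-1.571, -0.001, 0.052]
ft_force: [-1.6, -0.2, -0.1]
width: 36.0
```

```bash
python3 -c "
from h import *
d=grab('side','s17'); 
a=cv2.imread('pics/s17.png')[180:300,200:340]; cv2.imwrite('pics/s17c.png',cv2.resize(a,None,fx=4.5,fy=4.5,interpolation=cv2.INTER_CUBIC))
go(475,-136,103)"
```

```text
t 17.475 ee [ 489.2 -137.9   96.8] rot [-1.571e+00 -1.000e-03  5.100e-02] F [ 0.4  -0.72  0.28] w 35.9 shift m [-0.0141 -0.0062  0.0026]
```

View pics/s17c.png

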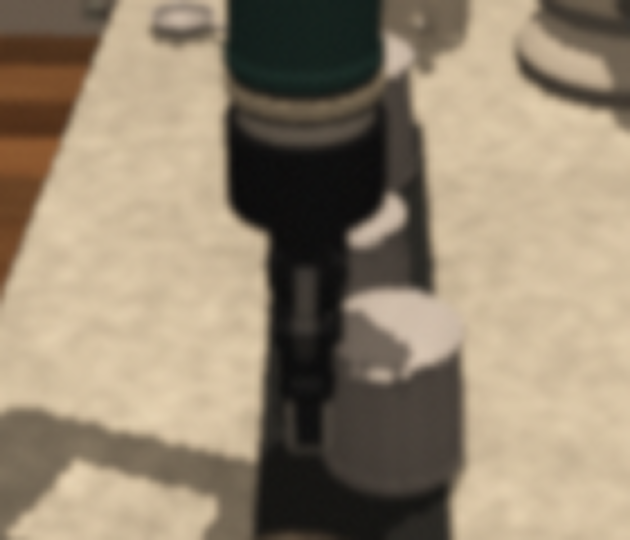

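play_rows:
  targets:
    - {"x": 0.01, "y": 0, "z": 0, "turn": 0}
    - {"x": 0.01, "y": 0, "z": 0, "turn": 0}
    - {"x": 0.01, "y": 0, "z": 0, "turn": 0}
    - {"x": 0.01, "y": 0, "z": 0, "turn": 0}
    - {"x": 0, "y": 0, "z": 0, "turn": 0}

```text
t: 18.1
ee_pos: [530.0, -135.8, 96.8]
tool_rot: [-1.571, -0.002, 0.052]
ft_force: [-0.8, -0.2, 0.4]
width: 36.2
```

```bash
python3 -c "
from h import *
d=grab('side','s18'); 
a=cv2.imread('pics/s18.png')[180:300,200:340]; cv2.imwrite('pics/s18c.png',cv2.resize(a,None,fx=4.5,fy=4.5,interpolation=cv2.INTER_CUBIC))
go(475,-136,103)"
```

```text
t 18.15 ee [ 529.6 -135.8   96.8] rot [-1.571 -0.002  0.052] F [-0.7   0.03 -0.51] w 36.1 shift m [-0.0545 -0.0063  0.0026]
```

View pics/s18c.png

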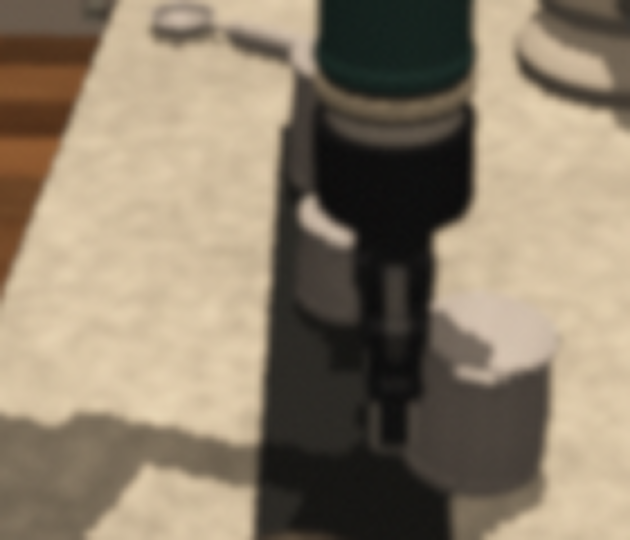

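play_rows:
  targets:
    - {"x": 0.008, "y": 0, "z": 0, "turn": 0}
    - {"x": 0.008, "y": 0, "z": 0, "turn": 0}
    - {"x": 0.008, "y": 0, "z": 0, "turn": 0}
    - {"x": 0.008, "y": 0, "z": 0, "turn": 0}
    - {"x": 0.008, "y": 0, "z": 0, "turn": 0}
    - {"x": 0.003, "y": 0, "z": 0, "turn": 0}
    - {"x": 0, "y": 0, "z": 0, "turn": 0}

```text
t: 19.02
ee_pos: [571.8, -133.7, 96.8]
tool_rot: [-1.571, 0.0, 0.052]
ft_force: [-2.9, -0.5, -1.8]
width: 35.9
```

```bash
python3 -c "
from h import *
d=grab('side','s19'); 
a=cv2.imread('pics/s19.png')[180:300,200:340]; cv2.imwrite('pics/s19c.png',cv2.resize(a,None,fx=4.5,fy=4.5,interpolation=cv2.INTER_CUBIC))
go(475,-136,103)"
```

```text
t 19.075 ee [ 571.5 -133.7   96.8] rot [-1.571  0.     0.051] F [-1.5  -0.5  -1.55] w 35.7 shift m [-0.0965 -0.0062  0.0026]
```

View pics/s19c.png

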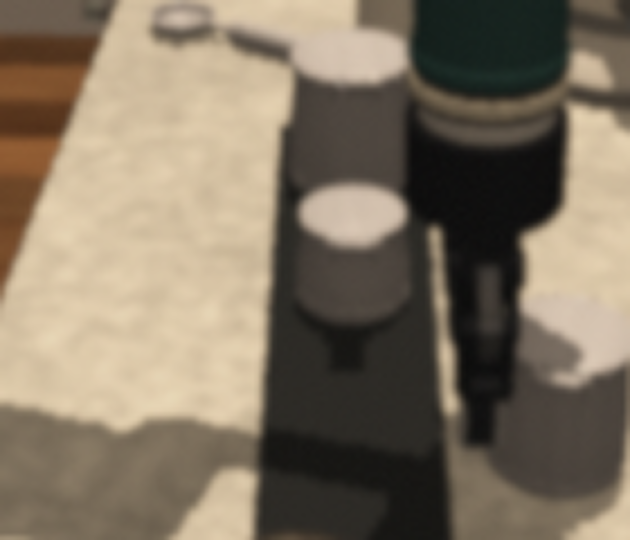

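play_rows:
  targets:
    - {"x": -0.01, "y": 0, "z": 0, "turn": 0}
    - {"x": -0.03, "y": 0, "z": 0, "turn": 0}
    - {"x": -0.03, "y": 0, "z": 0, "turn": 0}
    - {"x": -0.03, "y": -0.05, "z": 0, "turn": 0}
    - {"x": -0.03, "y": -0.05, "z": 0, "turn": 0}
    - {"x": -0.05, "y": -0.03, "z": 0, "turn": 0}
    - {"x": -0.05, "y": 0, "z": 0, "turn": 0}
    - {"x": 0, "y": 0, "z": 0, "turn": 0}

```text
t: 20.08
ee_pos: [339.8, -145.4, 227.8]
tool_rot: [-1.573, -0.003, 0.049]
ft_force: [0.4, 0.2, -0.1]
width: 35.9
```

```bash
python3 -c "
from h import *
d=grab('side','s20'); L['mid']=(614,-133,67,-103.7,32,36); [lid(d,n) for n in L]
d=grab('top','t20')
a=cv2.imread('pics/s20.png')[180:300,200:370]; cv2.imwrite('pics/s20c.png',cv2.resize(a,None,fx=4.5,fy=4.5,interpolation=cv2.INTER_CUBIC))
a=cv2.imread('pics/t20.png')[130:260,225:385]; cv2.imwrite('pics/t20c.png',cv2.resize(a,None,fx=4,fy=4,interpolation=cv2.INTER_CUBIC))
go(475,-136,103)"
```

```text
big n 181 lid ang pct [0.03 0.07 0.11 0.14 0.2 ]
small n 140 lid ang pct [0.03 0.09 0.12 0.17 0.24]
mid n 312 lid ang pct [0.16 0.23 0.29 0.36 0.44]
t 20.175 ee [ 341.9 -145.7  227.6] rot [-1.572 -0.003  0.05 ] F [ 0.57 -0.03 -0.91] w 36.1 shift m [0.133  0.125  0.0031]
```

View pics/s20c.png

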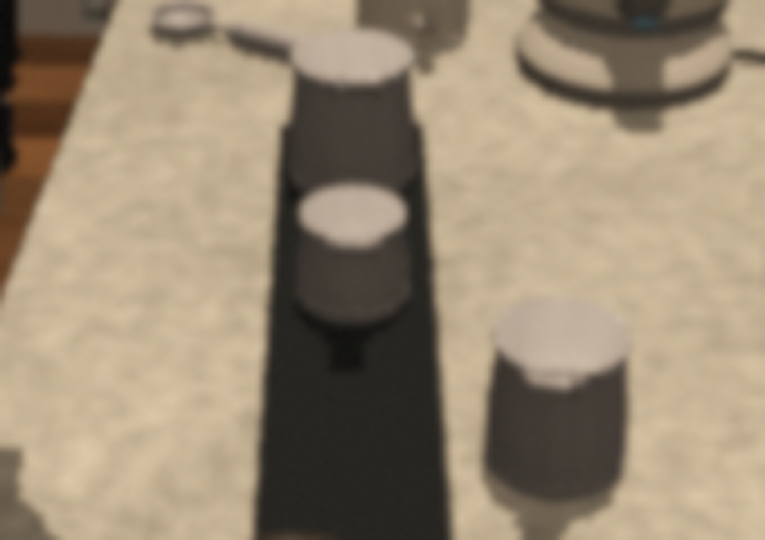

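View pics/t20c.png

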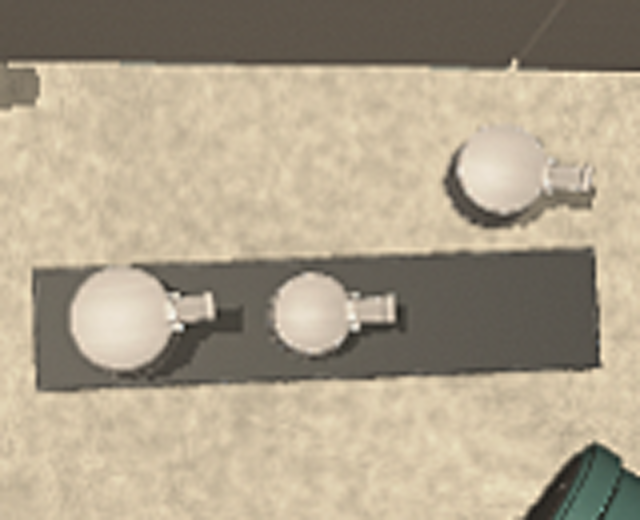

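```bash
python3 -c "
from h import *
d=pickle.load(open('pics/t20.pkl','rb'))
f=lambda c,r,z: world(d,225+(c+.5)/4-.5,130+(r+.5)/4-.5,z)
p=f(501,170,75); y=np.radians(2.9); c=np.array([503.6,3.1]); e=p[:2]-c
print('mid',p.round(1),'slate',(e@[np.cos(y),np.sin(y)]).round(1),(e@[-np.sin(y),np.cos(y)]).round(1))
print('big',f(120.5,318,94).round(1),'small',f(312,313,65).round(1))
P=cloud(d)
for n,(x,yy) in dict(big=(495,149),small=(503,10),mid=p[:2]).items():
    m=np.hypot(P[:,0]-x,P[:,1]-yy)<24; A=np.c_[P[m][:,:2]-[x,yy],np.ones(m.sum())]; print(n,np.linalg.lstsq(A,P[m][:,2],rcond=None)[0].round(3))
m=np.hypot(P[:,0]-p[0],P[:,1]-p[1])<60; Q=P[m]; print('worktop near',np.median(Q[Q[:,2]<20][:,2]))
d=pickle.load(open('pics/top0.pkl','rb')); P=cloud(d)
for n,(x,yy) in dict(big=(495,149),small=(503,10),mid=(511,-138)).items():
    m=np.hypot(P[:,0]-x,P[:,1]-yy)<24; A=np.c_[P[m][:,:2]-[x,yy],np.ones(m.sum())]; print(n,np.linalg.lstsq(A,P[m][:,2],rcond=None)[0].round(3))
"
```

```text
mid [ 610.4 -129.6   75. ] slate 99.9 -137.9
big [495.3 149.7  94. ] small [502.9   9.6  65. ]
big [ 1.7000e-02 -1.1000e-02  9.3305e+01]
small [ 7.0000e-03 -1.8000e-02  6.3705e+01]
mid [-2.48920e+01 -1.35000e-01  7.55962e+02]
worktop near 0.12196480960460576
big [ 1.1000e-02 -2.5000e-02  9.3342e+01]
small [ 5.0000e-03 -1.2000e-02  6.3609e+01]
mid [2.2000e-02 0.0000e+00 8.4408e+01]
```

```bash
python3 -c "
from h import *
d=pickle.load(open('pics/t20.pkl','rb'));P=cloud(d);x,y=610.4,-129.6
m=(np.hypot(P[:,0]-x,P[:,1]-y)<22)&(P[:,2]<150)&(P[:,2]>60); A=np.c_[P[m][:,:2]-[x,y],np.ones(m.sum())]; print(m.sum(),np.linalg.lstsq(A,P[m][:,2],rcond=None)[0].round(3))
go()
"
```

```text
172 [ 4.0000e-03 -5.0000e-03  8.0618e+01]
t 20.175 ee [ 341.9 -145.7  227.6] rot [-1.572 -0.003  0.05 ] F [ 0.57 -0.03 -0.91] w 36.1 shift m [0. 0. 0.]
```

```bash
python3 -c "
from plant import ctrl
print(ctrl.sign_off())"
```

```text
the job is handed in; nothing more can be done
None
```

I tested the lids in the order big, middle, small, and handed the job in at about 20 s of the 64 s. I opened each lid to roughly 0.8–0.9 rad and let go. The big and small lids dropped shut and the middle one stayed up. I pushed the middle lid shut until it hit its stop, at about 20 N. Then I pushed that pot off the slate's far side with both fingertips; it tilted slightly as it crossed the slate's edge.

**Last checks from the pictures:**
- **Middle pot:** its centre is about 100 mm from the slate's centre line, where 83 mm is needed. Its lid is level to within 0.01 rad and sits 3.8 mm lower than before, which matches the 4 mm slate.
- **Big and small pots:** they are within 1 mm of where they stood, upright and shut.
- **Mug, jar and spoon:** I did not re-measure them. The arm never came near them, and the mug and spoon look unmoved in the side view.
- **Arm:** it is clear of everything.

**One disagreement:** the depth reading put the middle pot's shut lid about 5 mm higher than its stated size, both before and after the slide. I took this as a camera offset, since the lid is level and had been pressed to its stop.

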